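# Ready the battery lamp

### The job

Get the battery lamp on the work table ready: first put the loose battery cell into its bay, its brass button towards the mast and its flat end against the coil spring, so that it lies fully down under the red lip. Then pull the light bar up until the orange lock button clicks out of the tube and the mast stays up by itself. Leave the other things on the table where they are.

Things in the scene. Friction and masses are not known exactly. Their poses are not given: they have to be found in the camera images.
- lamp: battery lamp screwed to the table; grey foot 18 mm high, 274 mm long: a 52 mm wide bar with the battery bay at its -x end, a 104 mm disc under the mast at its +x end. Origin on the table between them; +x points from the bay (centre x = -70 mm) to the mast axis (x = +75 mm), z up. The fixed aluminium outer tube, 32 mm across with a black 39 mm collar, reaches z = 150 mm. It cannot move as a whole
- lamp_bay (a point): centre of the cell when home in the bay: lamp x = -70 mm, 42 mm above the table, axes as the lamp's. The home cell lies along x, button end at +x. The bay is open at the top and sides: four sloped black saddles (x = +-19 mm, 10 mm long, 32 mm wide over all, tops 12 mm below this point) carry the cell; the foot lies 24 mm below this point. A black wall, 30 mm wide, has its face at x = +30.5 mm
- lamp_lip (a point): middle of the tip edge of the red lip on the bay's wall, 26 mm along lamp x from lamp_bay and 20.3 mm above it. The lip is 26 mm wide, 4 mm thick and overhangs the wall's face by 4.5 mm, so it covers the top edge of the home cell with 1.5 mm to spare. Wall and lip end 22 mm above lamp_bay
- lamp_spring (a joint): coil spring's 18 mm round plate, centred at lamp_bay height: 0 = free, its face 27.5 mm to lamp -x of lamp_bay; grows as it is pressed to -x, up to 0.018 m; 4 N when free, then 400 N/m more. The home cell holds it at 0.003. Behind it is a black housing, 32 mm wide, top 12 mm above lamp_bay, 48 to 65 mm to -x of it
- lamp_spring_face (a point): middle of the spring plate's face, moves with it. The cell goes in tilted, flat end lower against this plate, pushes it back until the cell stands 6 to 10 mm to -x of its home place, and is then rolled down level so that its button end passes the lip; let go, the spring slides it under the lip
- lamp_grip (a point): middle of the light bar at the top of the mast, moves with it; the bar is white with a black rubber grip in the middle, 120 mm long along the lamp's y, 30 mm wide along the lamp's x, 22 mm high, this point at mid height (186 mm above the table when the mast is down, 25 mm clear above the tube's collar). Axes as the lamp's. Take it across the 30 mm.
- lamp_mast (a joint): how far the mast is pulled up (m): 0 = down, locks at 0.090, end stop at 0.0915. It weighs about 0.6 kg and slides down again if let go before it has locked; locked it sits at about 0.0895
- lamp_button (a joint): orange spring lock button: 0 = hidden in the tube, 0.007 = out (m). It springs out by itself through its hole when the mast is pulled up to between about 0.0895 and 0.0915 m
- lamp_window (a point): the lock button's hole, 10 mm wide with a dark rim, in the side of the outer tube that faces the bay, 124 mm above the table
- cell: the loose battery cell, lying on the table: 34 mm across, 61 mm long with its button, green with a copper band next to the button end; 0.14 kg. Origin at its middle on its axis; +x along its axis towards the button. It can roll about x, so only its x axis has meaning.
- cell_nub (a point): tip of the cell's brass button (10 mm across, 1.5 mm high), 30.5 mm from the middle
- desk_chest: fixed wooden drawer chest at the back left of the lamp, 223 mm high, about 255 mm along world x and 180 mm along world y, its top drawer standing 60 mm open towards the lamp; carry things round it or above it. Origin under its middle; leave alone
- rubber_stamp: wooden hand stamp, 30x42x60 mm, standing; leave alone. Origin under its middle
- pin_tin: round blue tin, 62 mm across, 28 mm high; leave alone. Origin under its middle
- eraser: white eraser, 22x58x12 mm; leave alone. Origin under its middle
- masking_tape: cream roll of tape lying flat beside the bay, 96 mm across, 24 mm high; leave alone. Origin under its middle
- glue_stick: glue stick lying beside the bay, 24x96x24 mm, long along its own y; leave alone. Origin under its middle
- water_pot: turquoise plastic pot, 78 mm across, 85 mm high; leave alone. Origin under its middle
- ink_bottle: dark ink bottle with white cap, 44 mm across, 92 mm high; leave alone. Origin under its middle
- poster_red: red paint bottle, 57 mm across, 140 mm high; leave alone. Origin under its middle
Mind the look-alikes: they are no part of the job. There is more than one size of the cell; the job needs the middle-sized.

How it is judged:
By the outcome, as a careful person would: the job done as asked, in the order asked, and still so for the second after the job is handed in, with the robot touching nothing.
It also fails if it takes over 64 s, if anything falls off the work surface, if the arm or the gripper's body presses on something with over 40 N, if the wrist force passes 120 N, or if a joint passes its speed limit or range.

### The arm

A 6-joint arm with a two-finger parallel gripper is mounted at the origin on the work surface; the furniture and walls round the work are solid. World frame = base frame: x ahead of the robot, y to its left, z up, the work surface at z = 0. Lengths are in m, angles in rad, forces in N, time in s.
With the tool pointing down it reaches from about 0.275 to 0.825 m from the base axis. Payload 4.9 kg.
Tool frame: the origin (TCP) lies midway between the tips of the shut fingers; the grasp point (between the pads) lies 19 mm behind it; z points along the fingers, y is the line along which they close (so a half turn about z gives the same grasp; the last joint's range is limited). The gripper opens to 85 mm and grips with 20 to 120 N. Pads are 22 mm wide; open, the fingers measure 114 mm over their backs; the gripper's body (76 mm by 85 mm) begins 54 mm behind the grasp point. The pads swing forward as they close: fully open they stand 13 mm farther back than shut.
Start: joints at [1.03, 0.326, -0.193, 1.052, 0, 1.437], TCP at [0.218, 0.505, 0.231] pointing down, gripper open.
Joint ranges: [-2.65, 2.65], [-0.97, 1.79], [-1.3, 1.35], [-1.93, 2.1], [-1.47, 1.37], [-3.14, 3.14]. Speed limits (rad/s): [2.57, 2.57, 3.14, 3.14, 3.14, 3.14].

### API

Orientations are given as a unit quaternion [x, y, z, w].
In Python, from station import manip gives the robot as it stands. The module is installed in compiled form; this text tells all that it offers.
- The arm moves only by the tool drive_tool, never from a script. Its argument "deltas" is a list of rows, each an object with "slide": the shift along the tool's x, y, z in mm, a list of three; "dr": the turn, a rotation vector about the tool's x, y, z in rad, a list of three. In form: [{"slide": [x, y, z], "dr": [wx, wy, wz]}, ...]. A call has 1 to 8 rows; each row shifts and turns the commanded pose from where the row before left it, along the tool's axes as they then stand; what a row does not reach is not made up. A row lasts 1/8 s, in which the tool goes at most 62.5 mm and 10.7 degrees, less where a joint would pass 70% of its speed; a pose out of reach is approached as far as the arm can. A call is refused whole if a number of a shift passes 62.5 or a number of a turn 0.188, either way. A call with a gripper value outside its range is refused whole. "jaw" is the closure, from 0 (fully open) to 1 (shut), set as the call begins (left out, the last holds). The fingers move at their own pace and stop on an object; "newtons" is the grip in N (left out, the last holds). Time passes only in rows, so rows that do not move let the fingers close. It gives the time, the measured TCP pose, the force, the opening and the grip force at its end, in the units of the state.
- manip.sense(): the state, without advancing time (a new reading comes with each control period).
- manip.grab_frame(name): name is "side" or "top" or "wrist"; returns a dict with "pixels" (400x640x3 uint8, blue, green, red), "intrinsics" (3x3 intrinsics, pixels), "R" (3x3) and "t" (3): a world point X has camera coordinates R X + t. Camera axes: x right, y down, z forward; pixel columns grow to the right and rows downward; lengths in m; the calibration is good to about 2 mm. A picture is of the moment at which its call begins. There is no depth.
- manip.close_job(): hands the job in; it is judged then, once.
Trained networks look in a picture, given as the dict that the camera call returned (one of the last four; its "shot" number tells which), for a name from the list of things; names that differ only in an ending like _2 or _b are one class to them, and where a whole thing is asked for, a point or a joint stands for the part that bears it (a point fixed in the world has none). Each returns a list of dicts, best first, with "conf" (0 to 1); they miss things now and then, are a little off and sometimes report something else, mostly with a low value. They report only what shows in the picture. A call takes as long as a camera call. They do not tell look-alikes from the thing itself.
- manip.masks_of(name, picture): "pixels" (400x640 bool, what is visible of it) and "bbox" ([left, top, right, bottom] in pixels, round what is visible of it).
The state is a dict: "clock": time; "joints": joint angles; "joint_velocities": joint speeds; "tau": joint torques, N m; "ee_pos": TCP position; "eef_rot": TCP orientation; "force": force on the tool from outside, world axes, zero at the start; "ft_torque": the same for the moment, N m; "finger_gap": opening from 0.0 (shut) to 1.0 (fully open); "grasp_force": force on a finger pad.
Only numpy, scipy, OpenCV 4.12 (cv2) and the standard library are available. Lean on these libraries where they do the work, as an engineer would, in place of code of your own. Each camera call takes 0.05 s, during which the arm holds its last target. There are 200 camera calls.

## Working session

There is one attempt and no reset: what is moved stays moved. The work goes in short steps, Python scripts to look and compute and a tool call to move; the robot and the scene stay as the last step left them, time stands still between calls to the robot, and variables do not carry over. Pictures are saved under pics/ and viewed, at most 10 in all, crops included, and the job is handed in when it is done.

Besides the shell and the picture viewer there is one more tool, called after "Request:" as a command line: name --argument value ..., lists and objects as JSON in quotes. drive_tool: Moves the arm, as the interface text tells. Its arguments: {"type":"object","properties":{"deltas":{"type":"array","items":{"type":"object","properties":{"slide":{"type":"array","items":{"type":"number"}},"dr":{"type":"array","items":{"type":"number"}}}}},"jaw":{"type":"number"},"newtons":{"type":"number"}},"required":["deltas"]}

```bash
mkdir -p pics; ls; cat > h.py <<'E'
import numpy as np, cv2
from scipy.spatial.transform import Rotation as Rn
from station import manip
def ray(p,uv):
    K,R,t=[np.array(p[k],float) for k in("intrinsics","R","t")]
    d=R.T@np.linalg.solve(K,[uv[0],uv[1],1.]); return -R.T@t,d/np.linalg.norm(d)
def atz(p,uv,z):
    c,d=ray(p,uv); return c+d*(z-c[2])/d[2]
def tri(pu):
    A=np.zeros((3,3));b=np.zeros(3)
    for p,uv in pu:
        c,d=ray(p,uv);M=np.eye(3)-np.outer(d,d);A+=M;b+=M@c
    return np.linalg.solve(A,b)
def proj(p,X):
    K,R,t=[np.array(p[k],float) for k in("intrinsics","R","t")]
    q=K@(R@np.array(X)+t); return q[:2]/q[2]
E
python3 - <<'E'
from h import *
print(manip.sense())
ims=[]
for n in("top","side"):
    p=manip.grab_frame(n); ims.append(p["pixels"]); print(n,(-np.array(p["R"]).T@p["t"]).round(3),np.array(p["R"]).round(2).tolist(),np.array(p["intrinsics"])[0,0])
    for o in("lamp","cell","lamp_grip","lamp_lip","lamp_spring_face","rubber_stamp"):
        for m in manip.masks_of(o,p): print(n,o,round(m["conf"],2),np.round(m["bbox"]).tolist())
cv2.imwrite("pics/a.png",ims[0]);cv2.imwrite("pics/b.png",ims[1])
E
```

```text
pics
{'clock': 0.0, 'joints': array([ 1.02977028e+00,  3.26945393e-01, -1.93614453e-01,  1.05201001e+00,
       -6.66079096e-06,  1.43659179e+00]), 'joint_velocities': array([-1.31002483e-05, -7.08245212e-04,  1.92569328e-04,  1.11958379e-04,
        7.03105827e-04, -4.67049952e-04]), 'tau': array([ 3.81594109e-04, -4.43406415e+01,  2.62435949e+01,  1.55691372e-02,
       -1.09719426e-04, -5.22292609e-06]), 'ee_pos': array([0.21731095, 0.50459179, 0.23048942]), 'eef_rot': array([ 2.02010856e-01,  9.79382881e-01, -8.37809587e-04, -2.90588454e-04]), 'force': array([-0.10576455,  0.38662731,  0.214008  ]), 'ft_torque': array([ 0.00211428, -0.03151583,  0.01922201]), 'grasp_force': 0.0, 'finger_gap': 0.9968930774150873}
top [0.299 0.058 1.978] [[0.03, -1.0, 0.02], [-0.99, -0.03, -0.11], [0.11, -0.01, -0.99]] 487.85154252689733
top lamp 0.7 [360.0, 188.0, 395.0, 248.0]
top cell 0.76 [181.0, 220.0, 198.0, 241.0]
top cell 0.43 [236.0, 211.0, 250.0, 222.0]
top lamp_grip 0.63 [364.0, 183.0, 396.0, 196.0]
top lamp_lip 0.71 [362.0, 185.0, 398.0, 250.0]
top lamp_lip 0.65 [363.0, 183.0, 396.0, 196.0]
top lamp_lip 0.25 [347.0, 229.0, 369.0, 250.0]
top lamp_spring_face 0.71 [359.0, 184.0, 398.0, 249.0]
top lamp_spring_face 0.25 [425.0, 249.0, 439.0, 260.0]
top rubber_stamp 0.45 [212.0, 206.0, 226.0, 216.0]
top rubber_stamp 0.3 [237.0, 208.0, 249.0, 224.0]
side [-0.237  1.259  0.773] [[-0.85, -0.52, -0.01], [-0.21, 0.36, -0.91], [0.48, -0.77, -0.42]] 499.23919167568215
side lamp 0.9 [343.0, 197.0, 398.0, 215.0]
side cell 0.57 [266.0, 300.0, 281.0, 319.0]
side cell 0.57 [225.0, 308.0, 258.0, 342.0]
side lamp_lip 0.8 [339.0, 195.0, 395.0, 218.0]
side rubber_stamp 0.7 [230.0, 281.0, 246.0, 308.0]
```

```bash
python3 - <<'E'
import cv2
a=cv2.imread("pics/a.png")[150:300,160:460];b=cv2.imread("pics/b.png")
cv2.imwrite("pics/a2.png",cv2.resize(a,(800,400),interpolation=cv2.INTER_CUBIC))
cv2.imwrite("pics/b2.png",cv2.resize(b[150:370,190:510],(800,550),interpolation=cv2.INTER_CUBIC))
E
```

```text
(no output)
```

View pics/a2.png

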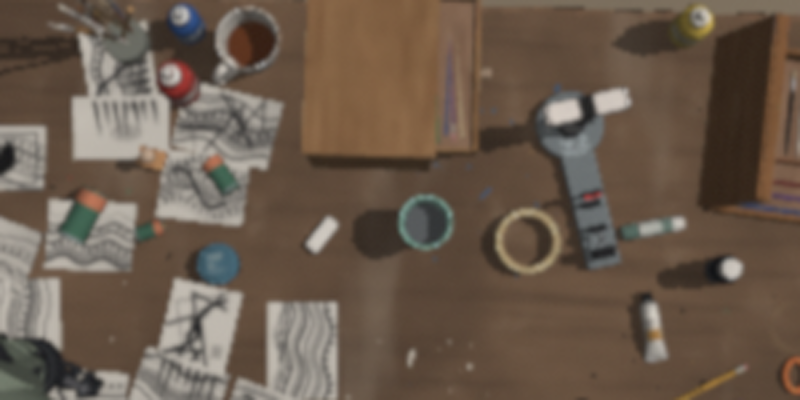

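View pics/b2.png

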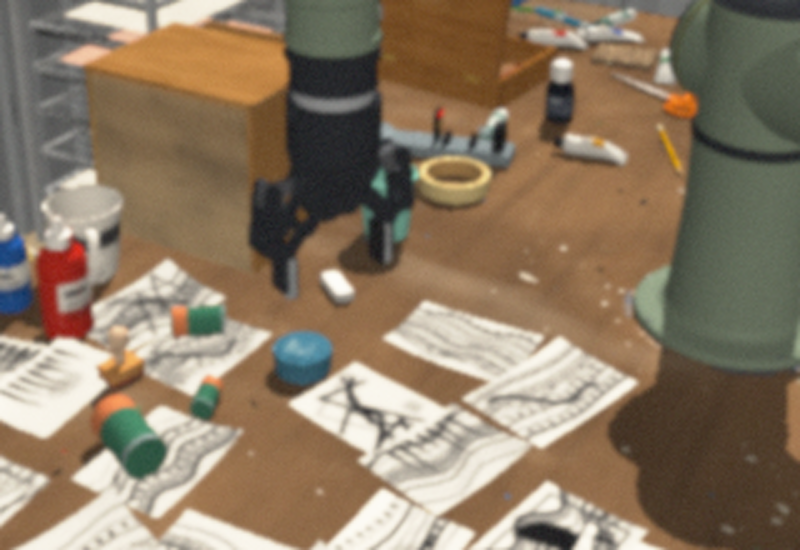

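The top picture shows three green cells. Large is at px (191,230), small at (216,237), and the middle-sized one at (242,215) with its copper end pointing up-left; that last one is my choice. The lamp bay is near (384,236), with the mast at (374,197).

```bash
python3 - <<'E'
from h import *
p=manip.grab_frame("top")
for n,uv,z in(("cell",(242.5,215.5),.017),("copper",(239,211.5),.017),("bar",(380.5,189.5),.197),("footend",(386,249),.018),("disc",(373.5,197),.018),("tape",(357.5,240.5),.012),("glue",(405,236),.012)):
    print(n,atz(p,uv,z).round(3))
m=p["pixels"].astype(int);r=(m[...,2]>m[...,1]+60)&(m[...,2]>m[...,0]+60);r[:, :330]=0;r[:, 420:]=0;r[:180]=0;r[260:]=0
ys,xs=np.nonzero(r);print(len(xs),xs.mean(),ys.mean(),atz(p,(xs.mean(),ys.mean()),.064).round(3))
w=manip.grab_frame("wrist");s=manip.sense()
R=Rn.from_quat(s["eef_rot"]).as_matrix();c=-np.array(w["R"]).T@w["t"]
print("wristcam in tool",(R.T@(c-s["ee_pos"])).round(4),(np.array(w["R"])@R).round(3).tolist(),w["intrinsics"][0][0])
E
```

```text
cell [0.495 0.335 0.017]
copper [0.511 0.35  0.017]
bar [ 0.589 -0.195  0.197]
footend [ 0.376 -0.246  0.018]
disc [ 0.586 -0.192  0.018]
tape [ 0.408 -0.131  0.012]
glue [ 0.431 -0.323  0.012]
2 380.5 223.0 [ 0.476 -0.216  0.064]
wristcam in tool [ 0.0746  0.0004 -0.142 ] [[-0.0, 1.0, -0.0], [-0.954, -0.0, -0.3], [-0.3, 0.0, 0.954]] 286.93749313874184
```

```bash
cat >> h.py <<'E'
import json
def plan(ways,n=None,cur=None):
    """ways: list of (pos, quat, rows); prints rows for drive_tool, rounded"""
    s=manip.sense() if cur is None else cur
    P=np.array(s[0] if cur else s["ee_pos"]);Q=Rn.from_quat(s[1] if cur else s["eef_rot"]);out=[]
    for pos,q,k in ways:
        d=(np.array(pos)-P)/k; w=(Q.inv()*q).as_rotvec()/k; st=P.copy();Q0=Q
        for i in range(k):
            goal=st+d*(i+1)
            sl=np.round(Q.inv().apply(goal-P)*1000,1); dr=np.round(w,3)
            out.append({"slide":sl.tolist(),"dr":dr.tolist()})
            P=P+Q.apply(sl/1000);Q=Q*Rn.from_rotvec(dr)
    for i in range(0,len(out),8): print(json.dumps(out[i:i+8],separators=(",",":")))
def down(yaw,tilt=0):  # tool pointing down, tool x at yaw (deg); tilt about tool y (deg)
    y=np.radians(yaw); X=np.array([np.cos(y),np.sin(y),0]);Z=np.array([0,0,-1.]);return Rn.from_matrix(np.c_[X,np.cross(Z,X),Z])*Rn.from_euler("y",tilt,degrees=True)
E
python3 -c "
from h import *
plan([((.495,.335,.15),down(223),8)])"
```

```text
[{"slide":[-40.3,-5.8,10.2],"dr":[-0.0,-0.0,-0.145]},{"slide":[-39.0,-11.6,10.1],"dr":[-0.0,-0.0,-0.145]},{"slide":[-36.9,-17.0,10.2],"dr":[-0.0,-0.0,-0.145]},{"slide":[-34.0,-22.3,10.1],"dr":[-0.0,-0.0,-0.145]},{"slide":[-30.5,-26.9,10.2],"dr":[-0.0,-0.0,-0.145]},{"slide":[-26.3,-31.0,10.2],"dr":[-0.0,-0.0,-0.145]},{"slide":[-21.5,-34.6,10.1],"dr":[-0.0,-0.0,-0.145]},{"slide":[-16.3,-37.2,10.2],"dr":[-0.0,-0.0,-0.145]}]
```

Request:
drive_tool --deltas '[{"slide":[-40,-6,10],"dr":[0,0,-0.145]},{"slide":[-39,-12,10],"dr":[0,0,-0.145]},{"slide":[-37,-17,10],"dr":[0,0,-0.145]},{"slide":[-34,-22,10],"dr":[0,0,-0.145]},{"slide":[-30,-27,10],"dr":[0,0,-0.145]},{"slide":[-26,-31,10],"dr":[0,0,-0.145]},{"slide":[-21,-35,10],"dr":[0,0,-0.145]},{"slide":[-16,-37,10],"dr":[0,0,-0.145]}]' --jaw 0.35 --newtons 50

```text
clock: 1.8
ee_pos: [0.4944, 0.3332, 0.151]
eef_rot: [-0.37, 0.929, 0.0, 0.0]
force: [-0.1, 0.2, 0.3]
finger_gap: 0.648
grasp_force: 0.0
```

```bash
python3 - <<'E'
from h import *
s=manip.sense();print(s["ee_pos"].round(4),s["joints"].round(2),s["finger_gap"])
w=manip.grab_frame("wrist");np.save("w1.npy",{k:np.array(w[k]) for k in("pixels","intrinsics","R","t")},allow_pickle=True)
for m in manip.masks_of("cell",w):
    ys,xs=np.nonzero(m["pixels"]);print(round(m["conf"],2),np.round(m["bbox"]),atz(w,(xs.mean(),ys.mean()),.02).round(3))
im=w["pixels"].astype(int);cop=(im[...,2]>im[...,0]+60)&(im[...,2]>im[...,1]+35)
gr=(im[...,1]>im[...,2]+25)&(im[...,1]>im[...,0]+5)
for n,q in(("cop",cop),("gr",gr)):
    k,l,st,ce=cv2.connectedComponentsWithStats(q.astype(np.uint8))
    for i in range(1,k):
        if st[i,4]>150: print(n,st[i],ce[i].round(1),atz(w,ce[i],.02).round(4))
cv2.imwrite("pics/w1.png",w["pixels"])
E
```

```text
[0.4944 0.3332 0.151 ] [ 0.47  0.47 -0.19  0.91  0.   -0.29] 0.6482375083402151
0.8 [431. 181. 477. 215.] [0.412 0.435 0.02 ]
0.77 [307. 159. 344. 227.] [0.496 0.336 0.02 ]
0.67 [458. 239. 557. 300.] [0.424 0.543 0.02 ]
cop [432 181  22  25 273] [445.4 194.1] [0.415  0.4258 0.02  ]
cop [304 203  34  21 483] [319.9 214.4] [0.5163 0.3502 0.02  ]
cop [357 247  17  36 323] [366.5 262.5] [0.5219 0.4243 0.02  ]
cop [468 261  33  40 699] [484.9 281. ] [0.4486 0.535  0.02  ]
cop [262 281  42  23 514] [282.7 291. ] [0.6107 0.3825 0.02  ]
cop [259 324  40  25 532] [276.2 332.7] [0.6588 0.4144 0.02  ]
gr [311 159  32   8 158] [326.1 162.5] [0.4735 0.318  0.02  ]
gr [ 307  166   35   42 1151] [323.  187.1] [0.4933 0.3327 0.02  ]
gr [446 186  32  29 550] [463.2 200.9] [0.4073 0.4443 0.02  ]
gr [ 487  244   65   53 1800] [522.  268.2] [0.4114 0.5511 0.02  ]
```

View pics/w1.png

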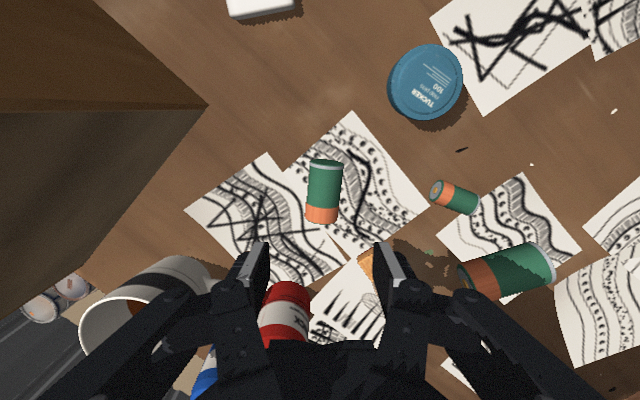

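The wrist picture shows the middle cell at (324,192), with its copper/button end towards the image bottom (321,214). The small one at (455,197) and the large at (507,270) are clearly different sizes.

```bash
cat >> h.py <<'E'
def cyl(c,u,r=.017,a=-.0305,b=.029):
    u=np.array(u)/np.linalg.norm(u);v=np.cross(u,[0,0,1.]);v/=np.linalg.norm(v);w=np.cross(v,u);t=np.linspace(0,2*np.pi,40)
    ring=np.outer(np.cos(t),v)+np.outer(np.sin(t),w)
    return np.r_[c+a*u+r*ring,c+b*u+r*ring]
def hullmask(p,X):
    K,R,t=[np.array(p[k],float) for k in("intrinsics","R","t")]
    q=(K@(R@X.T+t[:,None])).T;q=q[:,:2]/q[:,2:]
    m=np.zeros((1600,2560),np.uint8);cv2.fillConvexPoly(m,cv2.convexHull(np.round((q+.5)*4).astype(np.int32)),1);return cv2.resize(m.astype(np.float32),(640,400),interpolation=cv2.INTER_AREA)
E
python3 - <<'E'
from h import *
from scipy.optimize import minimize
w=manip.grab_frame("wrist")
M=[m for m in manip.masks_of("cell",w) if 290<m["bbox"][0]<330][0]["pixels"].astype(np.float32)
def f(v):
    h=hullmask(w,cyl(np.array([v[0]/10,v[1]/10,.017]),[np.cos(v[2]),np.sin(v[2]),0]));return 1-np.minimum(h,M).sum()/np.maximum(h,M).sum()
r=minimize(f,[4.95,3.34,.65],method="Nelder-Mead",options=dict(initial_simplex=[[4.95,3.34,.65],[5.05,3.34,.65],[4.95,3.44,.65],[4.95,3.34,.8]]))
print(r.x[:2]/10,np.degrees(r.x[2]),r.fun)
c=np.r_[r.x[:2]/10,0];y=np.degrees(r.x[2])
plan([((c[0],c[1],.06),down(y+180),3),((c[0],c[1],.001),down(y+180),3)])
E
```

```text
[0.4975241  0.33651477] 37.7806879388257 0.03703194856643677
[{"slide":[-1.8,-0.2,30.3],"dr":[0.0,-0.0,0.03]},{"slide":[-1.7,-0.2,30.3],"dr":[0.0,-0.0,0.03]},{"slide":[-1.8,-0.1,30.3],"dr":[0.0,-0.0,0.03]},{"slide":[-0.0,-0.0,19.7],"dr":[0.0,-0.0,0.0]},{"slide":[-0.0,-0.0,19.6],"dr":[0.0,-0.0,0.0]},{"slide":[-0.0,-0.1,19.7],"dr":[0.0,-0.0,0.0]}]
```

Request:
drive_tool --deltas '[{"slide":[-1.8,0,30],"dr":[0,0,0.03]},{"slide":[-1.8,0,30],"dr":[0,0,0.03]},{"slide":[-1.8,0,30],"dr":[0,0,0.03]},{"slide":[0,0,20],"dr":[0,0,0]},{"slide":[0,0,20],"dr":[0,0,0]},{"slide":[0,0,16],"dr":[0,0,0]},{"slide":[0,0,2],"dr":[0,0,0]}]'

```text
clock: 2.88
ee_pos: [0.4959, 0.3377, 0.0024]
eef_rot: [-0.326, 0.945, -0.0, -0.001]
force: [-0.6, 0.7, -0.5]
finger_gap: 0.65
grasp_force: 0.0
```

Request:
drive_tool --deltas '[{"slide":[0,0,0]},{"slide":[0,0,0]},{"slide":[0,0,0]},{"slide":[0,0,0]},{"slide":[0,0,0]}]' --jaw 1 --newtons 50

```text
validation failed for argument at $.de...
```

Request:
drive_tool --deltas '[{"slide":[-0.5,-1.9,0],"dr":[0,0,0]},{"slide":[0,0,1],"dr":[0,0,0]}]'

```text
clock: 3.12
ee_pos: [0.4997, 0.3367, 0.0032]
eef_rot: [-0.325, 0.946, 0.0, 0.001]
force: [-1.0, -0.3, -0.2]
finger_gap: 0.649
grasp_force: 0.0
```

Request:
drive_tool --deltas '[{"slide":[0,0,0],"dr":[0,0,0]},{"slide":[0,0,0],"dr":[0,0,0]},{"slide":[0,0,0],"dr":[0,0,0]},{"slide":[0,0,0],"dr":[0,0,0]},{"slide":[0,0,0],"dr":[0,0,0]}]' --jaw 1 --newtons 50

```text
clock: 3.75
ee_pos: [0.4992, 0.3366, 0.003]
eef_rot: [-0.326, 0.946, 0.0, 0.001]
force: [-1.0, -0.2, 5.0]
finger_gap: 0.381
grasp_force: 49.3
```

```bash
python3 - <<'E'
from h import *
s=manip.sense();print(s["joints"].round(2))
# chest front / pot estimates from top
p=manip.grab_frame("top")
for n,uv,z in(("chestcornerL",(273,208),.223),("chestdrawerR",(339,207),.2),("pot",(319,233),.085),("bottle",(433,251),.09)): print(n,atz(p,uv,z).round(3))
E
```

```text
[ 0.47  0.65 -0.31  0.61  0.   -0.19]
chestcornerL [0.505 0.197 0.223]
chestdrawerR [ 0.518 -0.043  0.2  ]
pot [0.429 0.026 0.085]
bottle [ 0.371 -0.417  0.09 ]
```

```bash
python3 - <<'E'
from h import *
plan([((.485,.325,.12),down(217.8),3),((.38,.2,.24),down(210),5),((.37,0,.25),down(200),5),((.40,-.235,.25),down(194),6)])
E
```

```text
[{"slide":[6.1,-0.1,-39.0],"dr":[-0.0,0.0,0.001]},{"slide":[6.1,-0.2,-39.0],"dr":[-0.0,0.0,0.001]},{"slide":[6.0,-0.1,-39.0],"dr":[-0.0,0.0,0.001]},{"slide":[31.9,-6.9,-24.0],"dr":[-0.0,0.0,0.027]},{"slide":[31.7,-7.7,-24.1],"dr":[-0.0,0.0,0.027]},{"slide":[31.5,-8.6,-24.0],"dr":[-0.0,0.0,0.027]},{"slide":[31.2,-9.4,-24.1],"dr":[-0.0,0.0,0.027]},{"slide":[31.0,-10.3,-24.0],"dr":[-0.0,0.0,0.027]}]
[{"slide":[21.8,-33.6,-2.0],"dr":[0.0,0.0,0.035]},{"slide":[20.6,-34.4,-2.0],"dr":[0.0,0.0,0.035]},{"slide":[19.4,-35.0,-2.1],"dr":[0.0,0.0,0.035]},{"slide":[18.1,-35.7,-2.0],"dr":[0.0,0.0,0.035]},{"slide":[16.9,-36.3,-2.0],"dr":[0.0,0.0,0.035]},{"slide":[8.7,-38.5,-0.0],"dr":[0.0,0.0,0.018]},{"slide":[8.1,-38.7,-0.0],"dr":[0.0,0.0,0.018]},{"slide":[7.3,-38.8,-0.0],"dr":[0.0,0.0,0.018]}]
[{"slide":[6.7,-38.9,-0.1],"dr":[0.0,0.0,0.018]},{"slide":[5.9,-39.0,0.0],"dr":[0.0,0.0,0.018]},{"slide":[5.3,-39.2,0.0],"dr":[0.0,0.0,0.018]}]
```

Request:
drive_tool --deltas '[{"slide":[0,0,-15],"dr":[0,0,0]},{"slide":[6,0,-39],"dr":[0,0,0]},{"slide":[6,0,-45],"dr":[0,0,0]},{"slide":[32,-7,-30],"dr":[0,0,0.027]},{"slide":[32,-8,-30],"dr":[0,0,0.027]},{"slide":[32,-9,-30],"dr":[0,0,0.027]},{"slide":[34,-9,-29],"dr":[0,0,0.027]},{"slide":[34,-10,-26],"dr":[0,0,0.027]}]'

```text
clock: 4.8
ee_pos: [0.3784, 0.1991, 0.2478]
eef_rot: [-0.261, 0.965, -0.0, 0.0]
force: [0.7, 0.0, -1.7]
finger_gap: 0.385
grasp_force: 49.9
```

Request:
drive_tool --deltas '[{"slide":[22,-34,-2],"dr":[0,0,0.035]},{"slide":[21,-34,-2],"dr":[0,0,0.035]},{"slide":[19,-35,-2],"dr":[0,0,0.035]},{"slide":[18,-36,-2],"dr":[0,0,0.035]},{"slide":[17,-36,-2],"dr":[0,0,0.035]},{"slide":[9,-38,0],"dr":[0,0,0.018]},{"slide":[8,-39,0],"dr":[0,0,0.018]},{"slide":[7,-39,0],"dr":[0,0,0.018]}]'

```text
clock: 5.8
ee_pos: [0.3849, -0.1188, 0.2568]
eef_rot: [-0.149, 0.989, -0.0, 0.0]
force: [-0.0, -0.4, -1.5]
finger_gap: 0.379
grasp_force: 50.0
```

Request:
drive_tool --deltas '[{"slide":[7,-39,0],"dr":[0,0,0.018]},{"slide":[6,-39,0],"dr":[0,0,0.018]},{"slide":[5,-39,0],"dr":[0,0,0.018]},{"slide":[0,0,0],"dr":[0,0,0]}]'

```text
clock: 6.3
ee_pos: [0.4005, -0.2372, 0.2565]
eef_rot: [-0.121, 0.993, -0.0, 0.0]
force: [0.1, 0.7, -1.7]
finger_gap: 0.381
grasp_force: 50.1
```

```bash
python3 - <<'E'
from h import *
s=manip.sense();print(s["ee_pos"].round(4),s["joints"].round(2),s["finger_gap"],s["grasp_force"])
w=manip.grab_frame("wrist")
for o in("cell","lamp","lamp_lip","lamp_grip"):
  for m in manip.masks_of(o,w): print(o,round(m["conf"],2),np.round(m["bbox"]))
cv2.imwrite("pics/w2.png",w["pixels"])
E
```

```text
[ 0.4005 -0.2372  0.2565] [-0.69  0.15 -0.36  1.06 -0.   -0.94] 0.38121278827858485 50.10164022445679
cell 0.85 [288. 194. 358. 334.]
lamp 0.96 [298. 142. 337. 345.]
lamp_lip 0.75 [301. 145. 342. 345.]
lamp_grip 0.53 [310. 175. 327. 188.]
```

View pics/w2.png

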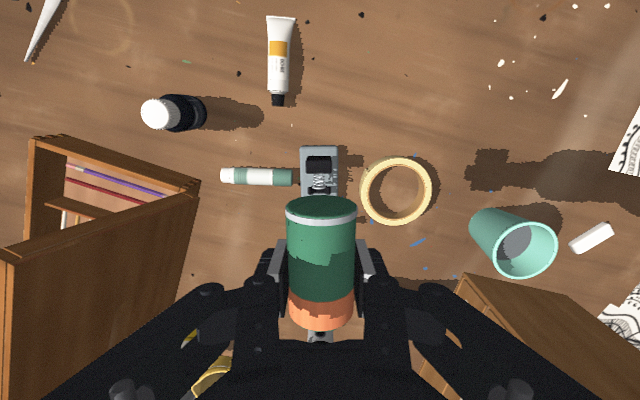

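The cell is gripped near its middle at px (322,262), copper end towards the mast. It hides the bay, so I'll sidestep for a clear view of it.

Request:
drive_tool --deltas '[{"slide":[0,43,0],"dr":[0,0,0]},{"slide":[0,43,0],"dr":[0,0,0]},{"slide":[0,43,0],"dr":[0,0,0]},{"slide":[0,0,0],"dr":[0,0,0]}]'

```text
clock: 7.05
ee_pos: [0.3677, -0.1068, 0.2564]
eef_rot: [-0.125, 0.992, 0.0, -0.0]
force: [0.5, -0.3, -0.9]
finger_gap: 0.382
grasp_force: 50.4
```

```bash
python3 - <<'E'
from h import *
s=manip.sense();print(s["ee_pos"].round(4))
w=manip.grab_frame("wrist");np.save("w3.npy",{k:np.array(w[k]) for k in("pixels","intrinsics","R","t")},allow_pickle=True)
im=w["pixels"].astype(int);r=(im[...,2]>150)&(im[...,1]<80)&(im[...,0]<90)
k,l,st,ce=cv2.connectedComponentsWithStats(r.astype(np.uint8))
for i in range(1,k):
    if st[i,4]>8: print(st[i],ce[i],atz(w,ce[i],.064))
for m in manip.masks_of("lamp",w): print(round(m["conf"],2),np.round(m["bbox"]))
# predicted features w/ guess
u=np.array([np.cos(np.radians(14)),np.sin(np.radians(14)),0]);b=np.array([.45,-.226,.042])
print(proj(w,b),proj(w,b+.026*u+[0,0,.0203]))
cv2.imwrite("pics/w3.png",cv2.resize(w["pixels"][120:320,140:340],(800,800),interpolation=cv2.INTER_CUBIC)[:600])
E
```

```text
[ 0.3677 -0.1068  0.2564]
[204 232  20   3  58] [213.17241379 233.01724138] [ 0.47595273 -0.22120492  0.064     ]
0.93 [180. 145. 252. 400.]
0.73 [120. 167. 201. 187.]
0.21 [180. 375. 223. 400.]
[218.25261478 207.70518144] [214.89647922 232.22429961]
```

View pics/w3.png

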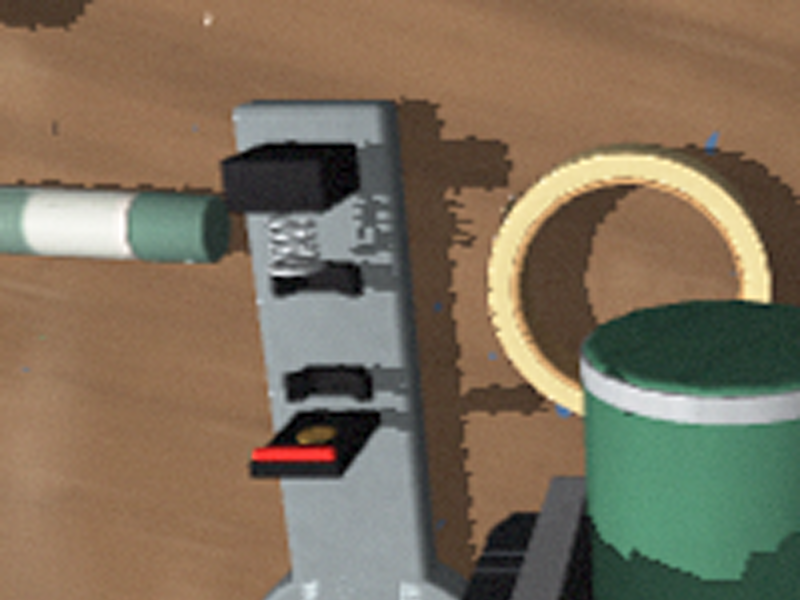

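```bash
cat > fit.py <<'E'
from h import *
from scipy.optimize import least_squares
w=np.load("w3.npy",allow_pickle=True).item()
def L(v,p):
    c,s=np.cos(v[2]),np.sin(v[2]);return np.array([v[0]+c*p[0]-s*p[1],v[1]+s*p[0]+c*p[1],p[2]])
px=lambda x,y:np.array([140+x/4-.5+.125,120+y/4-.5+.125])
# image: right = +y lamp
def res(v,full=False):
    r=[]
    def line(a,b,q):
        A,B=proj(w,L(v,a)),proj(w,L(v,b));d=(B-A)/np.linalg.norm(B-A);e=np.array(q)-A;return d[0]*e[1]-d[1]*e[0]
    for q in(px(237,125),px(265,340),px(295,550)): r.append(line((-.147,-.026,.018),(.0,-.026,.018),q))
    for q in(px(386,125),px(399,340),px(412,550)): r.append(line((-.147,.026,.018),(.0,.026,.018),q))
    r.append(line((-.147,-.026,.018),(-.147,.026,.018),px(315,112)))
    mid=(proj(w,L(v,(-.044,-.013,.0603)))+proj(w,L(v,(-.0395,-.013,.064))))/2; r+=list(px(253,454)-mid)
    mid=(proj(w,L(v,(-.044,.013,.0603)))+proj(w,L(v,(-.0395,.013,.064))))/2; r+=list(px(337,454)-mid)
    return np.array(r)
f=least_squares(res,[.517,-.21,.245],loss="soft_l1")
v=f.x;print("lamp",v[:2],np.degrees(v[2]),res(v).round(2));print("bay",L(v,(-.07,0,.042)),"grip",L(v,(.075,0,.186)))
np.save("lamp.npy",v)
E
python3 fit.py
python3 - <<'E'
from fit import *
from scipy.optimize import minimize
s=manip.sense();R=Rn.from_quat(s["eef_rot"]);T=s["ee_pos"]
im=w["pixels"].astype(int)
# check where model features fall in crop pixels
for n,p in dict(nubbrass=(-.0395,0,.042),plate=(-.0975,0,.042),sad1=(-.089,0,.03),sad2=(-.051,0,.03),housL=(-.118,-.016,.054),housR=(-.118,.016,.054),housbL=(-.135,-.016,.054)).items():
    q=proj(w,L(v,p));print(n,((q+.375-[140,120])*4).round(0))
# held cell fit: tool frame offset along axis (tool -x) and pitch, from flat-end ring
w4=manip.grab_frame("wrist")
M=[m for m in manip.masks_of("cell",w4)]
for m in M: print(round(m["conf"],2),m["bbox"])
M=M[0]["pixels"].astype(np.float32)
sel=np.ones_like(M);sel[300:]=0
def f(q):
    c=T+R.apply(np.array([q[0],q[1],q[2]])*1e-3);u=R.apply([-np.cos(q[3]/50),q[4]/50,-np.sin(q[3]/50)])  # pitch up = -z tool
    h=hullmask(w4,cyl(c,u));return 1-(sel*np.minimum(h,M)).sum()/(sel*np.maximum(h,M)).sum()
x0=np.array([1.3,0,-14,0,0.]);S=np.r_[[x0],x0+np.eye(5)*[3,2,3,3,2]]
r=minimize(f,x0,method="Nelder-Mead",options=dict(initial_simplex=S,maxiter=600));print("cell in tool mm",r.x[:3],"pitch,yaw deg",np.degrees(r.x[3:]/50),r.fun)
E
```

```text
lamp [ 0.51824409 -0.21138119] 13.871099072586416 [-1.09 -1.63 -2.81  1.02  2.02  2.92  1.44 -0.29 -0.42  0.34 -0.56]
bay [ 0.45028547 -0.22816287  0.042     ] grip [ 0.59105691 -0.19340081  0.186     ]
lamp [ 0.51824409 -0.21138119] 13.871099072586416 [-1.09 -1.63 -2.81  1.02  2.02  2.92  1.44 -0.29 -0.42  0.34 -0.56]
bay [ 0.45028547 -0.22816287  0.042     ] grip [ 0.59105691 -0.19340081  0.186     ]
nubbrass [317. 437.]
plate [299. 271.]
sad1 [315. 286.]
sad2 [326. 392.]
housL [226. 216.]
housR [331. 217.]
housbL [219. 161.]
0.96 [289.2, 193.5, 356.5, 334.4]
cell in tool mm [  0.0308671   -1.27543425 -10.70845527] pitch,yaw deg [ 2.21311883 -0.22429629] 0.01938915252685547
```

```bash
cat >> h.py <<'E'
V=np.load("lamp.npy") if __import__("os").path.exists("lamp.npy") else None
OFF=np.array([.7,-.6,-13])*1e-3   # cell centre in tool
def cellpose(cx,cz,th,cy=0,off=None):
    """tool pose for cell centre at bay-frame (cx,cy,cz) mm with tilt th deg"""
    off=OFF if off is None else off
    yaw=np.degrees(V[2]);q=down(yaw+180,-th);u=np.array([np.cos(V[2]),np.sin(V[2]),0]);n=np.array([-u[1],u[0],0])
    C=np.array([V[0],V[1],.042])-.07*u+u*cx/1e3+n*cy/1e3+np.array([0,0,cz/1e3])
    return C-q.apply(off),q
def F(fx,fz,th):
    t=np.radians(th);return (fx+30.5*np.cos(t),fz+30.5*np.sin(t),th)
def where(off=None):
    off=OFF if off is None else off
    s=manip.sense();q=Rn.from_quat(s["eef_rot"]);C=s["ee_pos"]+q.apply(off)
    u=np.array([np.cos(V[2]),np.sin(V[2]),0]);n=np.array([-u[1],u[0],0]);b=C-np.array([V[0],V[1],.042])+.07*u
    ax=-q.as_matrix()[:,0];print("cell bay mm",np.round([b@u*1e3,b@n*1e3,b[2]*1e3],1),"tilt",round(np.degrees(np.arcsin(ax[2])),1),"yawerr",round(np.degrees(np.arctan2(ax@n,ax@u)),1),"F",np.round([b@u*1e3-30.5*(ax@u),b[2]*1e3-30.5*ax[2]],1))
    f=s["force"];print("force lamp axes",np.round([f@u,f@n,f[2]],1),"grip",round(s["grasp_force"],1),"gap",round(s["finger_gap"],3),"j",s["joints"].round(2))
E
python3 - <<'E'
from h import *
where()
x,z,t=F(-18,12,30);print(x,z)
plan([(*cellpose(x,100,10),4),(*cellpose(x,75,30),3),(*cellpose(x,z+15,30),2)])
E
```

```text
cell bay mm [-50.8 133.2 227.5] tilt 0.0 yawerr 0.2 F [-81.3 227.5]
force lamp axes [-0.1  0.6 -1.2] grip 50.4 gap 0.379 j [-0.48 -0.   -0.53  1.05 -0.   -0.73]
8.41377481542538 27.25
[{"slide":[-15.2,-33.3,31.8],"dr":[-0.0,-0.043,0.001]},{"slide":[-13.9,-33.3,32.5],"dr":[-0.0,-0.043,0.001]},{"slide":[-12.5,-33.3,33.1],"dr":[-0.0,-0.043,0.001]},{"slide":[-11.2,-33.3,33.5],"dr":[-0.0,-0.043,0.001]},{"slide":[-0.0,0.0,7.9],"dr":[-0.0,-0.117,-0.0]},{"slide":[0.9,0.0,7.8],"dr":[-0.0,-0.117,-0.0]},{"slide":[1.8,0.0,7.6],"dr":[-0.0,-0.117,-0.0]},{"slide":[8.2,0.0,14.2],"dr":[-0.0,0.0,-0.0]}]
[{"slide":[8.1,0.1,14.2],"dr":[-0.0,0.0,-0.0]}]
```

Request:
drive_tool --deltas '[{"slide":[-15,-33,32],"dr":[0,-0.043,0.001]},{"slide":[-14,-33,32],"dr":[0,-0.043,0.001]},{"slide":[-13,-33,33],"dr":[0,-0.043,0]},{"slide":[-11,-33,33],"dr":[0,-0.043,0]},{"slide":[0,0,8],"dr":[0,-0.117,0]},{"slide":[1,0,8],"dr":[0,-0.117,0]},{"slide":[2,0,8],"dr":[0,-0.117,0]},{"slide":[8,0,14],"dr":[0,0,0]}]'

```text
clock: 8.25
ee_pos: [0.4627, -0.2236, 0.0885]
eef_rot: [-0.115, 0.959, 0.031, 0.256]
force: [0.5, -0.8, -1.3]
finger_gap: 0.38
grasp_force: 50.5
```

```bash
python3 - <<'E'
from h import *
where()
p=manip.grab_frame("side");w=manip.grab_frame("wrist")
a=proj(p,[.45,-.228,.06]);print(a,"wrist bay/lip/housing:")
u=np.array([np.cos(V[2]),np.sin(V[2]),0]);n=np.array([-u[1],u[0],0]);b=np.array([V[0],V[1],.042])-.07*u
for q in((-48,-16,12),(-48,16,12),(-65,-16,12),(-65,16,12),(26,-13,20),(26,13,20)): print(proj(w,b+u*q[0]/1e3+n*q[1]/1e3+[0,0,q[2]/1e3]).round(1))
x,y=int(a[0]),int(a[1])
s=cv2.resize(p["pixels"][y-50:y+40,x-75:x+75],(600,360),interpolation=cv2.INTER_CUBIC)
ww=cv2.resize(w["pixels"][100:350,220:420],(288,360))
cv2.imwrite("pics/c1.png",np.hstack([s[:,:500],ww]))
E
```

```text
cell bay mm [ 6.   0.9 57.4] tilt 29.9 yawerr -0.2 F [-20.4  42.2]
force lamp axes [ 0.3 -0.9 -1.3] grip 50.5 gap 0.38 j [-0.87  0.28 -0.86  0.19  0.46 -1.05]
[373.32585385 196.05909275] wrist bay/lip/housing:
[283.5 121.7]
[351.6 121.5]
[279.5  86.9]
[354.6  86.6]
[298.5 229.7]
[339.1 229.5]
```

View pics/c1.png

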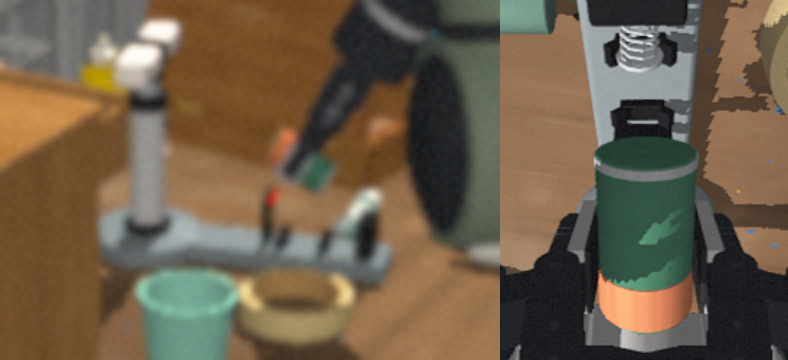

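The side view shows the cell tilted correctly over the bay, copper end at crop (285,145) towards the mast and green end lower, with the red lip at (270,197). In the wrist view the housing and spring are at crop top and the cell is roughly in line. I'll measure the sideways error numerically.

```bash
python3 - <<'E'
from h import *
from scipy.optimize import minimize
w=manip.grab_frame("wrist");g=w["pixels"].max(2).astype(int)
for r in range(90,122,6):
    row=g[r,255:385];d=np.nonzero(row<60)[0]+255;print(r,d.min() if len(d) else None,d.max() if len(d) else None,len(d))
for r in range(125,150,5):
    row=g[r,255:385];d=np.nonzero(row<60)[0]+255;print(r,d.min() if len(d) else None,d.max() if len(d) else None,len(d))
M=manip.masks_of("cell",w)[0];print(M["bbox"],M["conf"]);M=M["pixels"]
for r in range(200,300,15):
    d=np.nonzero(M[r])[0];print(r,d.min(),d.max(),(d.min()+d.max())/2)
print(np.array(w["intrinsics"]).round(1).tolist())
s=manip.sense();R=Rn.from_quat(s["eef_rot"]);T=s["ee_pos"];M=M.astype(np.float32);sel=np.ones_like(M);sel[300:]=0
def f(q):
    c=T+R.apply(np.array([q[0],q[1],q[2]])*1e-3);u=R.apply([-np.cos(q[3]/50),q[4]/50,-np.sin(q[3]/50)])
    h=hullmask(w,cyl(c,u));return 1-(sel*np.minimum(h,M)).sum()/(sel*np.maximum(h,M)).sum()
x0=np.array([.7,0,-13,0,0.]);S=np.r_[[x0],x0+np.eye(5)*[3,2,3,3,2]]
r=minimize(f,x0,method="Nelder-Mead",options=dict(initial_simplex=S,maxiter=600));print("cell in tool",r.x[:3],np.degrees(r.x[3:]/50),r.fun)
where()
E
```

```text
90 280 350 71
96 256 350 72
102 255 349 73
108 255 349 74
114 256 347 66
120 None None 0
125 300 335 8
130 293 342 23
135 293 342 17
140 294 341 16
145 None None 0
[287.6, 195.5, 358.4, 331.2] 0.86
200 291 349 320.0
215 285 356 320.5
230 286 355 320.5
245 286 354 320.0
260 288 353 320.5
275 289 353 321.0
290 289 352 320.5
[[286.9, 0.0, 320.8], [0.0, 286.9, 198.3], [0.0, 0.0, 1.0]]
cell in tool [  2.56620347  -0.5452178  -10.27563452] [-1.36029481 -0.44319364] 0.019672632217407227
cell bay mm [ 7.9  1.  58.5] tilt 29.9 yawerr -0.0 F [-18.6  43.3]
force lamp axes [ 0.5 -0.9 -2.1] grip 50.5 gap 0.38 j [-0.87  0.28 -0.85  0.19  0.46 -1.05]
```

```bash
sed -i 's/^OFF=.*/OFF=np.array([1.3,-.6,-12])*1e-3/' h.py; python3 - <<'E'
from h import *
where()
def P(fx,fz,t): return cellpose(*F(fx,fz,t),cy=-.6)
plan([(*P(-18,12,30),3),(*P(-30,9,30),3),(*P(-38.5,9,30),2)])
E
```

```text
cell bay mm [ 7.8  1.  57.4] tilt 29.9 yawerr -0.0 F [-18.6  42.1]
force lamp axes [ 0.5 -0.9 -2.1] grip 50.5 gap 0.38 j [-0.87  0.28 -0.85  0.19  0.46 -1.05]
[{"slide":[4.8,-0.5,8.8],"dr":[0.0,-0.0,-0.0]},{"slide":[4.9,-0.6,8.8],"dr":[0.0,-0.0,-0.0]},{"slide":[4.8,-0.5,8.8],"dr":[0.0,-0.0,-0.0]},{"slide":[4.0,0.0,-1.1],"dr":[0.0,-0.0,-0.0]},{"slide":[3.9,0.0,-1.2],"dr":[0.0,-0.0,-0.0]},{"slide":[4.0,0.0,-1.1],"dr":[0.0,-0.0,-0.0]},{"slide":[3.7,0.0,-2.1],"dr":[0.0,-0.001,-0.0]},{"slide":[3.7,0.0,-2.1],"dr":[0.0,-0.001,-0.0]}]
```

Request:
drive_tool --deltas '[{"slide":[4.8,-0.5,8.8],"dr":[0,0,0]},{"slide":[4.8,-0.6,8.8],"dr":[0,0,0]},{"slide":[4.8,-0.5,8.8],"dr":[0,0,0]},{"slide":[0,0,0],"dr":[0,0,0]}]'

```text
clock: 8.95
ee_pos: [0.4661, -0.2237, 0.0599]
eef_rot: [-0.117, 0.959, 0.031, 0.258]
force: [-4.9, 0.8, 8.7]
finger_gap: 0.379
grasp_force: 53.5
```

```bash
python3 -c "
from h import *
where()"
```

```text
cell bay mm [ 9.3 -0.  27.7] tilt 30.1 yawerr 0.1 F [-17.1  12.4]
force lamp axes [-4.6  2.   8.7] grip 53.5 gap 0.379 j [-0.87  0.34 -0.88  0.1   0.47 -1.05]
```

Request:
drive_tool --deltas '[{"slide":[4,0,-1.1],"dr":[0,0,0]},{"slide":[4,0,-1.1],"dr":[0,0,0]},{"slide":[4,0,-1.1],"dr":[0,0,0]},{"slide":[0,0,0],"dr":[0,0,0]}]'

```text
clock: 9.45
ee_pos: [0.454, -0.2263, 0.0566]
eef_rot: [-0.117, 0.959, 0.032, 0.257]
force: [2.5, 1.3, -0.2]
finger_gap: 0.375
grasp_force: 52.3
```

```bash
python3 -c "
from h import *
where()"
```

```text
cell bay mm [-3.1  0.3 24.4] tilt 30.0 yawerr 0.0 F [-29.5   9.1]
force lamp axes [ 2.8  0.7 -0.2] grip 52.3 gap 0.375 j [-0.89  0.34 -0.89  0.1   0.47 -1.08]
```

Request:
drive_tool --deltas '[{"slide":[3.7,-0.3,-2.1],"dr":[0,0,0]},{"slide":[3.7,-0.3,-2.1],"dr":[0,0,0]},{"slide":[0,0,0],"dr":[0,0,0]}]'

```text
clock: 9.82
ee_pos: [0.4466, -0.2286, 0.0572]
eef_rot: [-0.118, 0.958, 0.032, 0.258]
force: [6.2, 3.0, -0.4]
finger_gap: 0.38
grasp_force: 52.1
```

```bash
python3 - <<'E'
from h import *
from scipy.optimize import minimize
where()
w=manip.grab_frame("wrist")
M=manip.masks_of("cell",w)[0];print(M["bbox"],M["conf"]);M=M["pixels"]
s=manip.sense();R=Rn.from_quat(s["eef_rot"]);T=s["ee_pos"];M=M.astype(np.float32);sel=np.ones_like(M);sel[300:]=0
def f(q):
    c=T+R.apply(np.array([q[0],q[1],q[2]])*1e-3);u=R.apply([-np.cos(q[3]/50),q[4]/50,-np.sin(q[3]/50)])
    h=hullmask(w,cyl(c,u));return 1-(sel*np.minimum(h,M)).sum()/(sel*np.maximum(h,M)).sum()
x0=np.array([1.3,0,-12,0,0.]);S=np.r_[[x0],x0+np.eye(5)*[3,2,3,3,2]]
r=minimize(f,x0,method="Nelder-Mead",options=dict(initial_simplex=S,maxiter=600));print("cell in tool",r.x[:3],np.degrees(r.x[3:]/50),r.fun)
p=manip.grab_frame("side");a=proj(p,[.45,-.228,.06]);x,y=int(a[0]),int(a[1])
sd=cv2.resize(p["pixels"][y-45:y+35,x-55:x+55],(495,360),interpolation=cv2.INTER_CUBIC)
cv2.imwrite("pics/c2.png",np.hstack([sd,cv2.resize(w["pixels"][100:350,220:420],(288,360))]))
E
```

```text
cell bay mm [-10.9  -0.2  24.9] tilt 30.2 yawerr 0.1 F [-37.2   9.6]
force lamp axes [ 6.8  1.4 -0.4] grip 52.1 gap 0.38 j [-0.91  0.34 -0.9   0.1   0.48 -1.1 ]
[287.4, 199.2, 358.4, 334.9] 0.79
cell in tool [  0.44594694  -1.13218981 -12.27075454] [4.22737903 0.29030123] 0.032925963401794434
```

View pics/c2.png

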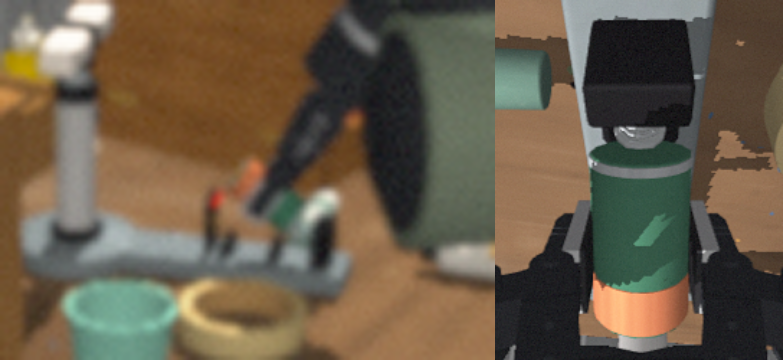

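Spring is being pressed, cell clear of the lip (red at crop (217,200)) with the copper end raised at (248,175). Next I roll it down about its flat end.

```bash
python3 - <<'E'
from h import *
def P(fx,fz,t): return cellpose(*F(fx,fz,t),cy=-.6)
plan([(*P(-39.5,8,25),1),(*P(-39.5,6.5,20),1),(*P(-39.5,5,15),1),(*P(-39.5,4,10),1),(*P(-39.5,3,5),1),(*P(-39.5,2.5,0),1)])
E
```

```text
[{"slide":[4.1,-0.5,3.0],"dr":[0.002,0.09,0.002]},{"slide":[1.8,0.0,4.1],"dr":[-0.0,0.087,-0.0]},{"slide":[1.7,0.0,4.1],"dr":[-0.0,0.088,-0.0]},{"slide":[1.4,0.0,3.7],"dr":[-0.0,0.087,-0.0]},{"slide":[1.4,0.0,3.7],"dr":[-0.0,0.087,-0.0]},{"slide":[1.2,0.0,3.2],"dr":[-0.0,0.087,-0.0]}]
```

Request:
drive_tool --deltas '[{"slide":[4,-0.5,3],"dr":[0.002,0.09,0.002]},{"slide":[1.8,0,4],"dr":[0,0.087,0]},{"slide":[1.7,0,4],"dr":[0,0.087,0]},{"slide":[0,0,0],"dr":[0,0,0]}]'

```text
clock: 10.48
ee_pos: [0.448, -0.231, 0.0451]
eef_rot: [-0.121, 0.984, 0.014, 0.131]
force: [6.8, 1.9, 3.1]
finger_gap: 0.378
grasp_force: 52.4
```

```bash
python3 -c "
from h import *
where()"
```

```text
cell bay mm [-7.3 -2.7 14.4] tilt 15.2 yawerr 0.2 F [-36.8   6.4]
force lamp axes [7.  0.2 3.1] grip 52.4 gap 0.378 j [-0.76  0.37 -0.75  0.3   0.22 -0.99]
```

Request:
drive_tool --deltas '[{"slide":[1.4,0,3.7],"dr":[0,0.087,0]},{"slide":[1.4,0,3.7],"dr":[0,0.087,0]},{"slide":[1.2,0,3.2],"dr":[0,0.087,0]},{"slide":[0,0,0],"dr":[0,0,0]}]'

```text
clock: 10.98
ee_pos: [0.4463, -0.2315, 0.0332]
eef_rot: [-0.121, 0.993, -0.002, 0.002]
force: [7.0, 1.7, 3.4]
finger_gap: 0.383
grasp_force: 52.6
```

```bash
python3 -c "
from h import *
where()"
```

```text
cell bay mm [-6.  -2.8  3.2] tilt 0.2 yawerr 0.1 F [-36.5   3.1]
force lamp axes [ 7.2 -0.   3.4] grip 52.6 gap 0.383 j [-0.63  0.47 -0.57  0.53  0.   -0.87]
```

Request:
drive_tool --deltas '[{"slide":[1.5,1.1,0.5],"dr":[0,0,0]},{"slide":[1.5,1.1,0.7],"dr":[0,0,0]},{"slide":[0,0,1],"dr":[0,0,0]},{"slide":[0,0,0],"dr":[0,0,0]}]'

```text
clock: 11.48
ee_pos: [0.4427, -0.2311, 0.0316]
eef_rot: [-0.12, 0.993, -0.002, 0.003]
force: [8.9, -0.1, 2.2]
finger_gap: 0.379
grasp_force: 52.6
```

```bash
python3 - <<'E'
from h import *
where()
w=manip.grab_frame("wrist")
p=manip.grab_frame("side");a=proj(p,[.45,-.228,.06]);x,y=int(a[0]),int(a[1])
sd=cv2.resize(p["pixels"][y-30:y+25,x-40:x+40],(524,360),interpolation=cv2.INTER_CUBIC)
cv2.imwrite("pics/c3.png",np.hstack([sd,cv2.resize(w["pixels"][100:350,220:400],(259,360))]))
E
```

```text
cell bay mm [-9.4 -1.6  1.6] tilt 0.3 yawerr -0.0 F [-39.9   1.4]
force lamp axes [ 8.6 -2.2  2.2] grip 52.6 gap 0.379 j [-0.63  0.46 -0.58  0.52  0.   -0.87]
```

View pics/c3.png

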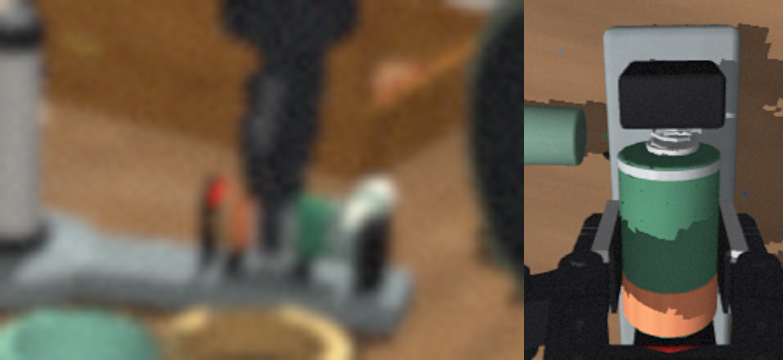

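The cell lies level and clear of the lip (red at crop (660,350) in the wrist part), coil compressed. Lowering gently onto the saddles.

Request:
drive_tool --deltas '[{"slide":[0,0,1],"dr":[0,0,0]},{"slide":[0,0,0.8],"dr":[0,0,0]},{"slide":[0,0,0],"dr":[0,0,0]}]'

```text
clock: 11.95
ee_pos: [0.4426, -0.2309, 0.0297]
eef_rot: [-0.12, 0.993, -0.002, 0.003]
force: [9.1, 0.2, 3.0]
finger_gap: 0.378
grasp_force: 52.6
```

```bash
python3 -c "
from h import *
where()"
```

```text
cell bay mm [-9.5 -1.3 -0.3] tilt 0.3 yawerr -0.0 F [-40.   -0.4]
force lamp axes [ 8.8 -2.   3. ] grip 52.6 gap 0.378 j [-0.63  0.47 -0.58  0.51  0.   -0.87]
```

Request:
drive_tool --deltas '[{"slide":[0,0,1],"dr":[0,0,0]},{"slide":[0,0,1],"dr":[0,0,0]},{"slide":[0,0,0],"dr":[0,0,0]}]'

```text
clock: 12.32
ee_pos: [0.4426, -0.2307, 0.0278]
eef_rot: [-0.12, 0.993, -0.002, 0.003]
force: [8.0, 2.1, 4.4]
finger_gap: 0.381
grasp_force: 52.8
```

Request:
drive_tool --deltas '[{"slide":[0,0,0],"dr":[0,0,0]},{"slide":[0,0,0],"dr":[0,0,0]},{"slide":[0,0,0],"dr":[0,0,0]},{"slide":[0,0,0],"dr":[0,0,0]}]' --jaw 0.45

```text
clock: 12.82
ee_pos: [0.4378, -0.2291, 0.0259]
eef_rot: [-0.12, 0.993, -0.0, -0.001]
force: [-0.5, 0.1, -0.2]
finger_gap: 0.544
grasp_force: 0.0
```

```bash
python3 - <<'E'
from h import *
where()
w=manip.grab_frame("wrist")
p=manip.grab_frame("side");a=proj(p,[.45,-.228,.06]);x,y=int(a[0]),int(a[1])
sd=cv2.resize(p["pixels"][y-30:y+25,x-40:x+40],(524,360),interpolation=cv2.INTER_CUBIC)
cv2.imwrite("pics/c4.png",np.hstack([sd,cv2.resize(w["pixels"][100:350,220:400],(259,360))]))
E
```

```text
cell bay mm [-13.6   1.5  -4.1] tilt -0.2 yawerr -0.1 F [-44.1  -4.1]
force lamp axes [-0.4  0.2 -0.2] grip 0.0 gap 0.544 j [-0.63  0.47 -0.59  0.51 -0.   -0.87]
```

View pics/c4.png

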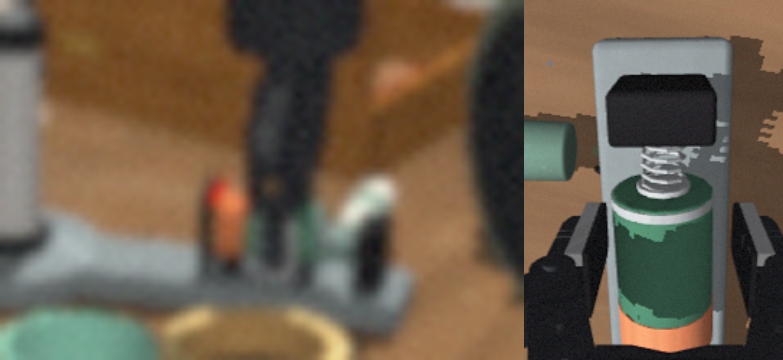

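The cell has slid under the red lip (crop (220,190)) and the spring rests on its flat end. Retreating upward and on to the light bar.

```bash
python3 - <<'E'
from h import *
y=np.degrees(V[2]);s=manip.sense();p0=s["ee_pos"]
plan([((p0[0],p0[1],.13),down(y+180),3),((.46,-.225,.29),down(y+145),5),((.588,-.194,.28),down(y+90),8)])
E
```

```text
[{"slide":[0.1,-0.0,-34.7],"dr":[-0.0,-0.001,-0.001]},{"slide":[0.0,-0.0,-34.7],"dr":[-0.0,-0.001,-0.001]},{"slide":[0.0,-0.1,-34.7],"dr":[-0.0,-0.001,-0.001]},{"slide":[-4.5,-0.3,-32.0],"dr":[-0.0,0.0,0.122]},{"slide":[-4.4,0.3,-32.0],"dr":[-0.0,0.0,0.122]},{"slide":[-4.5,0.8,-32.0],"dr":[-0.0,0.0,0.122]},{"slide":[-4.2,1.4,-32.0],"dr":[-0.0,0.0,0.122]},{"slide":[-4.1,1.9,-32.0],"dr":[-0.0,0.0,0.122]}]
[{"slide":[-13.5,9.3,1.3],"dr":[0.0,0.0,0.12]},{"slide":[-12.4,11.0,1.2],"dr":[0.0,0.0,0.12]},{"slide":[-10.9,12.3,1.3],"dr":[0.0,0.0,0.12]},{"slide":[-9.4,13.5,1.3],"dr":[0.0,0.0,0.12]},{"slide":[-7.7,14.5,1.2],"dr":[0.0,0.0,0.12]},{"slide":[-5.9,15.4,1.3],"dr":[0.0,0.0,0.12]},{"slide":[-4.0,15.9,1.3],"dr":[0.0,0.0,0.12]},{"slide":[-2.1,16.4,1.2],"dr":[0.0,0.0,0.12]}]
```

Request:
drive_tool --deltas '[{"slide":[0,0,-10],"dr":[0,0,0]},{"slide":[0,0,-35],"dr":[0,0,0]},{"slide":[0,0,-45],"dr":[0,0,0]},{"slide":[0,0,-45],"dr":[0,0,0]},{"slide":[0,0,-40],"dr":[0,0,0]},{"slide":[0,0,-20],"dr":[0,0,0]},{"slide":[20,0,0],"dr":[0,0,0]},{"slide":[0,0,0],"dr":[0,0,0]}]'

```text
clock: 13.92
ee_pos: [0.4171, -0.2333, 0.2205]
eef_rot: [-0.119, 0.993, 0.0, -0.002]
force: [-0.8, 0.2, -0.5]
finger_gap: 0.546
grasp_force: 0.0
```

```bash
python3 - <<'E'
from h import *
from scipy.optimize import minimize
s=manip.sense();print(s["ee_pos"].round(4))
w=manip.grab_frame("wrist");cv2.imwrite("pics/w5.png",w["pixels"][60:360,170:470])
Ms=manip.masks_of("cell",w)
for m in Ms: print(round(m["conf"],2),m["bbox"])
M=Ms[0]["pixels"].astype(np.float32)
u=np.array([np.cos(V[2]),np.sin(V[2]),0]);n=np.array([-u[1],u[0],0]);b=np.array([V[0],V[1],.042])-.07*u
def f(q):
    t=q[3]/50;c=b+(u*q[0]+n*q[1]+np.array([0,0,q[2]]))*1e-3;d=u*np.cos(t)+n*q[4]/50+np.array([0,0,np.sin(t)])
    h=hullmask(w,cyl(c,d));return 1-np.minimum(h,M).sum()/np.maximum(h,M).sum()
print("at home",f([0,0,0,0,0]))
x0=np.zeros(5);S=np.r_[[x0],x0+np.eye(5)*[3,2,3,3,2]]
r=minimize(f,x0,method="Nelder-Mead",options=dict(initial_simplex=S,maxiter=600));print(r.x[:3],np.degrees(r.x[3:]/50),r.fun)
for l,q in dict(lipL=(26,-13,20),lipR=(26,13,20)).items(): print(l,proj(w,b+u*q[0]/1e3+n*q[1]/1e3+[0,0,q[2]/1e3]).round(1))
y=np.degrees(V[2])
plan([((.46,-.225,.29),down(y+145),5),((.588,-.194,.28),down(y+90),8)])
E
```

```text
[ 0.4171 -0.2333  0.2205]
0.8 [306.1, 178.5, 333.7, 232.4]
at home 0.11968225
[ 2.55497405 -0.85192835 -8.25818722] [11.07459773  2.1103518 ] 0.051864027976989746
lipL [307.8 232.1]
lipR [330.6 232. ]
[{"slide":[-8.5,-0.3,-14.0],"dr":[-0.0,-0.001,0.122]},{"slide":[-8.5,0.6,-14.0],"dr":[-0.0,-0.001,0.122]},{"slide":[-8.3,1.8,-13.9],"dr":[-0.0,-0.001,0.122]},{"slide":[-8.1,2.7,-14.0],"dr":[-0.0,-0.001,0.122]},{"slide":[-7.8,3.7,-13.9],"dr":[-0.0,-0.001,0.122]},{"slide":[-13.5,9.4,1.3],"dr":[0.0,0.0,0.12]},{"slide":[-12.3,11.0,1.2],"dr":[0.0,0.0,0.12]},{"slide":[-10.9,12.3,1.3],"dr":[0.0,0.0,0.12]}]
[{"slide":[-9.3,13.6,1.3],"dr":[0.0,0.0,0.12]},{"slide":[-7.6,14.5,1.3],"dr":[0.0,0.0,0.12]},{"slide":[-5.9,15.4,1.2],"dr":[0.0,0.0,0.12]},{"slide":[-3.9,16.0,1.3],"dr":[0.0,0.0,0.12]},{"slide":[-2.0,16.3,1.3],"dr":[0.0,0.0,0.12]}]
```

View pics/w5.png

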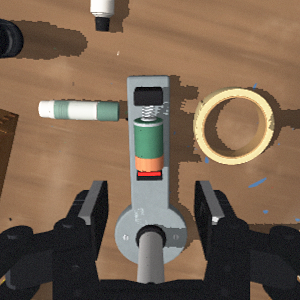

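The cell is home: green and copper at crop (148,145), with the red lip (150,175) over its front edge. That used my last picture, so I'll rely on numbers from here. On to the light bar.

Request:
drive_tool --deltas '[{"slide":[-8,0,-16],"dr":[0,0,0.122]},{"slide":[-8,1,-16],"dr":[0,0,0.122]},{"slide":[-8,2,-16],"dr":[0,0,0.122]},{"slide":[-8,3,-16],"dr":[0,0,0.122]},{"slide":[-8,4,-12],"dr":[0,0,0.122]},{"slide":[-13,9,0],"dr":[0,0,0.12]},{"slide":[-12,11,0],"dr":[0,0,0.12]},{"slide":[-11,12,0],"dr":[0,0,0.12]}]'

```text
clock: 15.02
ee_pos: [0.5072, -0.2122, 0.2957]
eef_rot: [0.359, 0.934, -0.001, -0.002]
force: [0.0, 0.0, -0.9]
finger_gap: 0.55
grasp_force: 0.0
```

Request:
drive_tool --deltas '[{"slide":[-9,14,1],"dr":[0,0,0.12]},{"slide":[-8,14,1],"dr":[0,0,0.12]},{"slide":[-6,15,1],"dr":[0,0,0.12]},{"slide":[-4,16,1],"dr":[0,0,0.12]},{"slide":[-2,16,1],"dr":[0,0,0.12]},{"slide":[0,0,0],"dr":[0,0,0]}]'

```text
clock: 15.78
ee_pos: [0.5865, -0.1933, 0.2901]
eef_rot: [0.616, 0.788, -0.001, -0.001]
force: [-0.2, -0.8, 0.2]
finger_gap: 0.551
grasp_force: 0.0
```

```bash
cat > bar.py <<'E'
from h import *
from scipy.optimize import minimize
def barfit(zc=.186,free=False):
    w=manip.grab_frame("wrist");s=manip.sense();print("tcp",s["ee_pos"].round(4),s["joints"].round(2),"gap",round(s["finger_gap"],3))
    u0=V[2];g0=np.array([V[0]+.075*np.cos(u0),V[1]+.075*np.sin(u0)])
    Ms=manip.masks_of("lamp_grip",w)
    for m in Ms: print(round(m["conf"],2),np.round(m["bbox"]))
    M=Ms[0]["pixels"].astype(np.float32)
    def box(q):
        c,sn=np.cos(u0+q[2]/50),np.sin(u0+q[2]/50);X=[]
        for a in(-.015,.015):
            for b in(-.06,.06):
                for z in(-.011,.011): X.append([g0[0]+q[0]/1e3+c*a-sn*b,g0[1]+q[1]/1e3+sn*a+c*b,zc+z])
        return np.array(X)
    def f(q):
        h=hullmask(w,box(q));return 1-np.minimum(h,M).sum()/np.maximum(h,M).sum()
    S=np.array([[0,0,0],[6,0,0],[0,6,0],[0,0,3.]])
    r=minimize(f,[0,0,0],method="Nelder-Mead",options=dict(initial_simplex=S));print("model iou err",f([0,0,0]),"fit",r.fun,"grip xy",g0+r.x[:2]/1e3,"yaw",np.degrees(u0+r.x[2]/50));return g0+r.x[:2]/1e3
E
python3 - <<'E'
from bar import *
g=barfit()
y=np.degrees(V[2]);plan([((g[0],g[1],.2),down(y+90),3),((g[0],g[1],.168),down(y+90),2)])
E
```

```text
tcp [ 0.586  -0.1935  0.2904] [-0.44  0.43  0.11  1.26 -0.    0.89] gap 0.552
0.79 [304. 126. 342. 263.]
model iou err 0.108335316 fit 0.04395705461502075 grip xy [ 0.58939455 -0.1919441 ] yaw 14.11503303549458
[{"slide":[0.2,1.4,30.2],"dr":[-0.001,-0.0,0.0]},{"slide":[0.3,1.4,30.3],"dr":[-0.001,-0.0,0.0]},{"slide":[0.2,1.4,30.2],"dr":[-0.001,-0.0,0.0]},{"slide":[-0.0,0.0,16.0],"dr":[-0.0,-0.0,0.001]},{"slide":[-0.0,0.0,16.0],"dr":[-0.0,-0.0,0.001]}]
```

Request:
drive_tool --deltas '[{"slide":[0,1.4,30],"dr":[0,0,0]},{"slide":[0,1.4,30],"dr":[0,0,0]},{"slide":[0,1.4,30],"dr":[0,0,0]},{"slide":[0,0,18],"dr":[0,0,0]},{"slide":[0,0,14],"dr":[0,0,0]},{"slide":[0,0,0],"dr":[0,0,0]}]' --jaw 0.35

```text
clock: 16.62
ee_pos: [0.5892, -0.1927, 0.1689]
eef_rot: [0.617, 0.787, -0.001, -0.001]
force: [0.3, 0.3, 0.6]
finger_gap: 0.649
grasp_force: 0.0
```

Request:
drive_tool --deltas '[{"slide":[0,0,0],"dr":[0,0,0]},{"slide":[0,0,0],"dr":[0,0,0]},{"slide":[0,0,0],"dr":[0,0,0]},{"slide":[0,0,0],"dr":[0,0,0]}]' --jaw 1 --newtons 60

```text
clock: 17.12
ee_pos: [0.5883, -0.1938, 0.1711]
eef_rot: [0.617, 0.787, -0.003, -0.001]
force: [-7.3, -2.0, 5.8]
finger_gap: 0.336
grasp_force: 62.4
```

Request:
drive_tool --deltas '[{"slide":[0,-1,-8],"dr":[0,0,0]},{"slide":[0,0,-14],"dr":[0,0,0]},{"slide":[0,0,-14],"dr":[0,0,0]},{"slide":[0,0,-14],"dr":[0,0,0]},{"slide":[0,0,-14],"dr":[0,0,0]},{"slide":[0,0,-10],"dr":[0,0,0]},{"slide":[0,0,-8],"dr":[0,0,0]},{"slide":[0,0,0],"dr":[0,0,0]}]'

```text
clock: 18.12
ee_pos: [0.5884, -0.1938, 0.2528]
eef_rot: [0.617, 0.787, -0.002, -0.0]
force: [-4.0, -5.0, -3.4]
finger_gap: 0.342
grasp_force: 61.5
```

Request:
drive_tool --deltas '[{"slide":[0,0,-2],"dr":[0,0,0]},{"slide":[0,0,-2],"dr":[0,0,0]},{"slide":[0,0,-1.5],"dr":[0,0,0]},{"slide":[0,0,0],"dr":[0,0,0]}]'

```text
clock: 18.62
ee_pos: [0.5883, -0.1938, 0.2573]
eef_rot: [0.617, 0.787, -0.002, -0.001]
force: [-2.5, -5.4, -8.3]
finger_gap: 0.335
grasp_force: 60.8
```

Request:
drive_tool --deltas '[{"slide":[0,0,-1],"dr":[0,0,0]},{"slide":[0,0,-1],"dr":[0,0,0]},{"slide":[0,0,0],"dr":[0,0,0]}]'

```text
clock: 19.0
ee_pos: [0.5883, -0.1938, 0.2594]
eef_rot: [0.617, 0.787, -0.002, -0.001]
force: [-2.5, -5.0, -6.6]
finger_gap: 0.34
grasp_force: 60.9
```

Request:
drive_tool --deltas '[{"slide":[0,0,-1],"dr":[0,0,0]},{"slide":[0,0,-1],"dr":[0,0,0]},{"slide":[0,0,0],"dr":[0,0,0]}]'

```text
clock: 19.38
ee_pos: [0.5883, -0.1938, 0.2617]
eef_rot: [0.617, 0.787, -0.002, -0.001]
force: [-2.8, -5.1, -6.0]
finger_gap: 0.338
grasp_force: 61.1
```

Request:
drive_tool --deltas '[{"slide":[0,0,-0.7],"dr":[0,0,0]},{"slide":[0,0,0],"dr":[0,0,0]},{"slide":[0,0,0],"dr":[0,0,0]}]'

```text
clock: 19.75
ee_pos: [0.5883, -0.1938, 0.2624]
eef_rot: [0.617, 0.787, -0.002, -0.001]
force: [-3.4, -4.4, -6.4]
finger_gap: 0.339
grasp_force: 61.1
```

Request:
drive_tool --deltas '[{"slide":[0,0,-1],"dr":[0,0,0]},{"slide":[0,0,0],"dr":[0,0,0]},{"slide":[0,0,0],"dr":[0,0,0]}]'

```text
clock: 20.12
ee_pos: [0.5883, -0.1938, 0.2626]
eef_rot: [0.617, 0.787, -0.002, -0.001]
force: [-2.1, -5.0, -9.6]
finger_gap: 0.338
grasp_force: 61.2
```

Request:
drive_tool --deltas '[{"slide":[0,0,-1],"dr":[0,0,0]},{"slide":[0,0,0],"dr":[0,0,0]},{"slide":[0,0,0],"dr":[0,0,0]}]'

```text
clock: 20.5
ee_pos: [0.5883, -0.1938, 0.2627]
eef_rot: [0.617, 0.787, -0.003, -0.001]
force: [-0.2, -6.1, -14.0]
finger_gap: 0.342
grasp_force: 61.0
```

Request:
drive_tool --deltas '[{"slide":[0,0,1.5],"dr":[0,0,0]},{"slide":[0,0,1.5],"dr":[0,0,0]},{"slide":[0,0,1.5],"dr":[0,0,0]},{"slide":[0,0,0],"dr":[0,0,0]}]'

```text
clock: 21.0
ee_pos: [0.5883, -0.1938, 0.2606]
eef_rot: [0.617, 0.787, -0.002, -0.0]
force: [-2.5, -5.2, -2.9]
finger_gap: 0.34
grasp_force: 62.3
```

Request:
drive_tool --deltas '[{"slide":[0,0,1.5],"dr":[0,0,0]},{"slide":[0,0,0],"dr":[0,0,0]}]'

```text
clock: 21.25
ee_pos: [0.5884, -0.1939, 0.2604]
eef_rot: [0.617, 0.787, -0.002, 0.0]
force: [-6.2, -4.5, 2.3]
finger_gap: 0.336
grasp_force: 63.1
```

The lock is carrying the mast: z holds while the force turns upward. Releasing and retreating.

Request:
drive_tool --deltas '[{"slide":[0,0,0],"dr":[0,0,0]},{"slide":[0,0,0],"dr":[0,0,0]},{"slide":[0,0,0],"dr":[0,0,0]},{"slide":[0,0,-10],"dr":[0,0,0]},{"slide":[0,0,-25],"dr":[0,0,0]},{"slide":[0,0,-35],"dr":[0,0,0]},{"slide":[0,0,-30],"dr":[0,0,0]},{"slide":[0,0,0],"dr":[0,0,0]}]' --jaw 0.3

```text
clock: 22.25
ee_pos: [0.5908, -0.1933, 0.3614]
eef_rot: [0.617, 0.787, -0.0, 0.002]
force: [0.8, -0.7, -1.3]
finger_gap: 0.702
grasp_force: 0.0
```

```bash
python3 - <<'E'
from bar import *
barfit(.186+.0895); 
p=manip.grab_frame("side")
im=p["pixels"].astype(int)
u=np.array([np.cos(V[2]),np.sin(V[2]),0]);hole=np.array([V[0],V[1],0])+u*(.075-.02)+[0,0,.124];q=proj(p,hole);print("hole px",q)
x,y=q.astype(int);print(im[y-4:y+5,x-4:x+5,2]-im[y-4:y+5,x-4:x+5,0])
for m in manip.masks_of("lamp_grip",p)[:2]: print(m["conf"],m["bbox"])
for z in(.186,.2755): print(proj(p,np.array([V[0],V[1],z])+u*.075))
b=np.array([V[0],V[1],.042])-.07*u
for o in("cell",):
  for m in manip.masks_of(o,p): print(o,m["conf"],m["bbox"],proj(p,b))
E
```

```text
tcp [ 0.5902 -0.1931  0.3594] [-0.43  0.42  0.28  1.42 -0.    0.9 ] gap 0.702
0.89 [298. 127. 338. 271.]
model iou err 0.09667039 fit 0.045895397663116455 grip xy [ 0.58953751 -0.19211829] yaw 14.5568616081817
hole px [339.52692149 175.66152588]
[[-1  0  0  6 28 61 79 81 82]
 [-1  4 -1 11 35 59 76 80 84]
 [ 1  4  3 15 34 64 80 83 79]
 [ 5  4  4 12 36 64 80 80 82]
 [ 7  5  8 16 38 65 78 80 79]
 [ 5  8  8 17 45 66 79 81 77]
 [ 8  8  5 17 39 68 81 76 76]
 [ 6  5  6 14 35 63 77 79 76]
 [ 5  6  5 14 38 66 77 76 77]]
0.64 [327.0, 128.9, 342.5, 171.1]
[334.21865093 158.70988024]
[334.33097655 134.19705308]
cell 0.66 [227.9, 309.2, 258.0, 341.5] [373.08749418 200.64341611]
cell 0.62 [361.4, 193.4, 384.7, 208.7] [373.08749418 200.64341611]
cell 0.49 [265.5, 300.5, 279.3, 318.9] [373.08749418 200.64341611]
cell 0.32 [358.7, 213.0, 386.3, 230.8] [373.08749418 200.64341611]
```

```bash
python3 -c "
from station import manip
print(manip.close_job())"
```

```text
the job is handed in; nothing more can be done
None
```

The middle-sized cell is in its bay under the red lip with its button towards the mast, and after that the light bar was pulled up until it locked and stayed up by itself; I handed the job in at about 22 s, with no verdict returned.

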